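# Turn the cast tile face up on the retouching board

### The arm

A 6-joint arm with a two-finger parallel gripper is mounted at the origin on the work surface. World frame = base frame: x ahead of the robot, y to its left, z up, the work surface at z = 0. Lengths are in m, angles in rad, forces in N, time in s.
With the tool pointing down it reaches from about 0.3 to 0.875 m from the base axis. Payload 6.4 kg.
Tool frame: the origin (TCP) lies on the centre line of the jaws, within the pads' length; the fingertips stand ctrl.tip_extent ahead of it and the grasp point (between the pads) lies 8 mm behind it (ctrl.tip_extent is the distance from the TCP to the fingertips, in m); z points along the fingers, y is the line along which they close (so a half turn about z gives the same grasp; the last joint's range is limited). The gripper opens to 85 mm and grips with 20 to 120 N. Pads are 22 mm wide; open, the fingers measure 114 mm over their backs; the gripper's body (76 mm by 85 mm) begins 54 mm behind the grasp point. The pads swing forward as they close: fully open they stand 13 mm farther back than shut.
Start: joints at [0.974, 0.181, 1.607, -0, 1.354, -0.206], TCP at [0.219, 0.532, 0.242] pointing down, gripper open.
Joint ranges: [-2.99, 2.99], [-0.89, 2.07], [0.3, 2.58], [-1.14, 4.28], [0, 2.63], [-3.12, 3.12]. Speed limits (rad/s): [2.57, 2.57, 3.01, 3.14, 3.14, 3.14].

### API

Orientations are given as a unit quaternion [w, x, y, z].
In Python, from bench import ctrl gives the robot as it stands.
- The arm moves only by the shell command python3 -m handwheel 'ROWS'. ROWS is JSON, a list of rows, each a list of 7 numbers: the turn, a rotation vector about the tool's x, y, z as a fraction of full scale, then the shift along the tool's x, y, z as a fraction of full scale, then the opening, from 0 (shut) to 1 (fully open). In form: [[rx, ry, rz, x, y, z, jaw], ...]. A call has exactly 8 rows; each row shifts and turns the commanded pose from where the row before left it, along the tool's axes as they then stand; what a row does not reach is not made up. Full scale, the value 1, is 300 mm for a shift and pi rad for a turn. A row lasts 1/10 s, in which the tool goes at most 50 mm and 8.59 degrees, less where a joint would pass 70% of its speed; a pose out of reach is approached as far as the arm can. A call with a number of a shift or a turn outside -1 to 1 is refused whole. A call with a gripper value outside its range is refused whole. The fingers move at their own pace and stop on an object; the grip force is fixed at half the most. Time passes only in rows, so rows that do not move let the fingers close, or fill a call up. It gives the time, the measured TCP pose, the force, the opening and the grip force at its end, in the units of the state.
- ctrl.get_obs(): the state, without advancing time (a new reading comes with each control period).
- ctrl.camera(name): name is "scene" or "top" or "wrist"; returns the picture (420x560x3 uint8, blue, green, red); there is no depth.
- ctrl.camera_model(name): a dict with "camera_matrix" (3x3 intrinsics, pixels), "dist_coeffs" ([k1, k2, p1, p2, k3] as OpenCV has them; the pictures are not rectified), "cam_to_world" (4x4, takes a point from camera to world coordinates). Camera axes: x right, y up, looking along -z (the intrinsics and any distortion apply to the point x, -y, -z); pixel columns grow to the right and rows downward; lengths in m; the calibration is good to about 2 mm. A picture is of the moment at which its call begins: read the wrist's pose just before it. camera_model takes no time and is no camera call; for the wrist camera it gives the pose at the moment of the call.
- ctrl.hand_in(): hands the job in; it is judged then, once.
The state is a dict: "time_s": time; "q": joint angles; "dq": joint speeds; "joint_efforts": joint torques, N m; "eef_pos": TCP position; "eef_rot": TCP orientation; "wrist_force": force on the tool from outside, world axes, zero at the start; "torque": the same for the moment, N m; "opening": opening from 0.0 (shut) to 1.0 (fully open); "grasp_force": force on a finger pad.
Only numpy, scipy, OpenCV 4.12 (cv2) and the standard library are available. Lean on these libraries where they do the work, as an engineer would, in place of code of your own. Each camera call takes 0.05 s, during which the arm holds its last target. There are 200 camera calls.

### The job

The cast concrete tile lies with its patterned face down on the bench in front of the retouching board. Push it against the board's front edge until it tips up on edge there and flips over onto the board, patterned face up, then push it along the board until its edge is flush against the stop batten at the back. Use only pushes of the fingers: do not pick the tile up or carry it, and leave the chock, the tin and the brush where they are.

Things in the scene. Friction and masses are not known exactly. Their poses are not given: they have to be found in the camera images.
- tile: cast concrete tile, x 90, y 110, z 15 mm, 0.25 to 0.4 kg; origin at its centre. z points out of the plain back: up at the start, down when done. The other face has scales sunk within a flush rim. Starts 5 to 45 mm before the board, y side along its edge within 0.25 rad. Rough edges: a finger pressed on the near edge, then raised, drags that edge up, the tile pivoting at the board's edge.
- board: board fixed to the bench, 300 mm wide (y), plywood with a black rubber top 20 mm over the bench. Origin: middle of the front edge, at bench height; x runs level from the front edge to the back, y left, z up. Front edge: an upright 20 mm step at x = 0. Flat top from x = 0 to 135 mm, where the stop batten begins: a wooden strip 45 mm deep, full width, its top 45 mm over the bench.
- chock: bystander: pine chock 75 x 45 x 42 mm, standing on the bench beside the tile. Origin at the centre of its underside.
- tin: bystander: steel tin with a paper label, 68 mm across and 85 mm high, standing on the bench beside the tile. Origin at the centre of its underside.
- brush: bystander: flat hand brush with a wooden handle, about 200 mm long, lying on the bench to the left of the board. Origin on its underside.
There are look-alikes about, which are no part of the job. Leave any red look-alike of the tile alone.

How it is judged:
By the outcome, as a careful person would: the job done as asked, in the order asked, and still so for the second after the job is handed in, with the robot touching nothing.
It also fails if it takes over 64 s, if anything falls off the work surface, if the arm or the gripper's body presses on something with over 40 N, if the wrist force passes 120 N, or if a joint passes its speed limit or range.

## Working session

There is one attempt and no reset: what is moved stays moved. The work goes in short steps, Python scripts to look and compute and a shell command to move; the robot and the scene stay as the last step left them, time stands still between calls to the robot, and variables do not carry over. Pictures are saved under pics/ and viewed, at most 10 in all, crops included, and the job is handed in when it is done.

```bash
mkdir -p pics; ls; python3 - <<'E'
from bench import ctrl
import cv2,numpy as np
o=ctrl.get_obs();print({k:np.round(v,3).tolist() for k,v in o.items()},ctrl.tip_extent)
a=ctrl.camera("scene");b=ctrl.camera("top")
cv2.imwrite("pics/scene.png",a);cv2.imwrite("pics/top.png",b)
for n in("scene","top","wrist"):
  m=ctrl.camera_model(n);print(n,{k:np.round(v,4).tolist() for k,v in m.items()})
E
```

```text
pics
{'time_s': 0.0, 'q': [0.974, 0.182, 1.608, -0.0, 1.354, -0.206], 'dq': [-0.0, -0.0, -0.0, -0.002, 0.0, 0.001], 'joint_efforts': [-0.0, -44.487, -35.134, -0.0, 0.009, -0.0], 'eef_pos': [0.219, 0.531, 0.241], 'eef_rot': [-0.0, 0.194, 0.981, -0.001], 'wrist_force': [-0.052, 0.862, 0.328], 'torque': [0.017, -0.024, 0.023], 'grasp_force': 0.0, 'opening': 0.998} 0.011
scene {'camera_matrix': [[538.356, 0.0, 277.0642], [0.0, 538.356, 213.3802], [0.0, 0.0, 1.0]], 'dist_coeffs': [-0.0299, 0.0, 0.0, 0.0, 0.0], 'cam_to_world': [[-0.6812, -0.3948, 0.6165, 1.1919], [0.732, -0.376, 0.5682, 0.6871], [0.0075, 0.8383, 0.5451, 0.6635], [0.0, 0.0, 0.0, 1.0]]}
top {'camera_matrix': [[503.5461, 0.0, 283.3088], [0.0, 503.5461, 211.1461], [0.0, 0.0, 1.0]], 'dist_coeffs': [-0.1867, 0.0, 0.0, 0.0, 0.0], 'cam_to_world': [[-0.0201, 0.9989, -0.0424, 0.4795], [-0.9998, -0.0202, 0.0002, 0.0583], [-0.0007, 0.0424, 0.9991, 1.1156], [0.0, 0.0, 0.0, 1.0]]}
wrist {'camera_matrix': [[321.7139, 0.0, 277.3087], [0.0, 321.7139, 203.2223], [0.0, 0.0, 1.0]], 'dist_coeffs': [0.0152, 0.0, 0.0, 0.0, 0.0], 'cam_to_world': [[0.3824, -0.8858, -0.2631, 0.1517], [0.924, 0.3662, 0.1102, 0.5593], [-0.0013, -0.2852, 0.9585, 0.3733], [0.0, 0.0, 0.0, 1.0]]}
```

View pics/top.png

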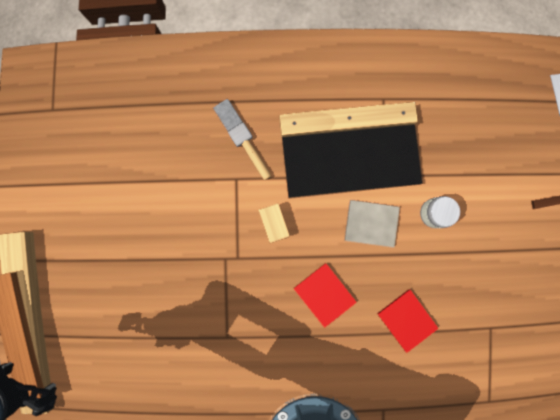

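View pics/scene.png

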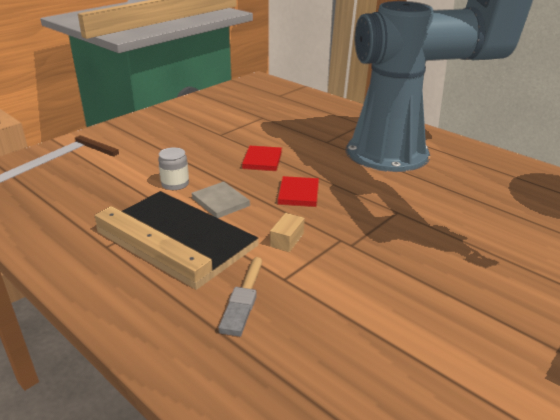

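The top view shows four things that could be taken for the tile: the grey tile at (373,223), red look-alikes at (325,295) and (408,320), and the chock at (275,222), which is too small. The grey one is plain and lies in front of the board at (352,160), so I choose it. The tin is at (440,212) and the brush at (242,140).

```bash
cat > h.py <<'E'
from bench import ctrl
import cv2,numpy as np
def ray(n,px,z,m=None):
    m=m or ctrl.camera_model(n)
    u=cv2.undistortPoints(np.array(px,float).reshape(-1,1,2),np.array(m["camera_matrix"]),np.array(m["dist_coeffs"])).reshape(-1,2)
    T=np.array(m["cam_to_world"]);d=np.c_[u[:,0],-u[:,1],-np.ones(len(u))]@T[:3,:3].T
    return T[:3,3]+d*((z-T[2,3])/d[:,2])[:,None]
def blob(mask,seed=None,mina=200):
    n,l,s,c=cv2.connectedComponentsWithStats(mask.astype(np.uint8))
    i=l[seed[1],seed[0]] if seed else 1+np.argmax(s[1:,4])
    k=max(cv2.findContours((l==i).astype(np.uint8),0,1)[0],key=cv2.contourArea)
    return k
def quad(k): return cv2.boxPoints(cv2.minAreaRect(k))
E
python3 - <<'E'
from h import *
im=cv2.imread("pics/top.png");hsv=cv2.cvtColor(im,cv2.COLOR_BGR2HSV)
g=(hsv[...,1]<70)&(hsv[...,2]>80)
k=blob(g,(373,223));q=quad(k)
ap=cv2.approxPolyDP(k,6,True).reshape(-1,2);print("tile",ap.tolist())
for nm,p in(("box",q),("poly",ap)):
  w=ray("top",p,.015);print(nm,np.round(w[:,:2],4).tolist(),np.round(np.linalg.norm(w-np.roll(w,-1,0),axis=1),4),w.mean(0))
b=im.max(2)<50
k=blob(b,(352,160));ap=cv2.approxPolyDP(k,6,True).reshape(-1,2)
w=ray("top",ap,.02);print("board",ap.tolist(),np.round(w[:,:2],4).tolist(),np.round(np.linalg.norm(w-np.roll(w,-1,0),axis=1),4))
print("tin top",ray("top",[[445,211]],.085),"chock",ray("top",[[261,208],[279,204],[289,236],[271,241]],.042))
cv2.imwrite("pics/crop.png",cv2.resize(im[90:260,200:480],None,fx=2.8,fy=2.8,interpolation=cv2.INTER_CUBIC))
E
```

```text
tile [[350, 201], [345, 239], [393, 246], [398, 207]]
box [[0.4607, -0.0743], [0.5482, -0.0885], [0.5312, -0.1983], [0.4433, -0.1836]] [0.0886 0.1111 0.0891 0.1107] [ 0.49582897 -0.13617916  0.015     ]
poly [[0.5455, -0.0889], [0.4624, -0.0758], [0.4444, -0.182], [0.5302, -0.1955]] [0.0841 0.1077 0.0868 0.1078] [ 0.49562168 -0.13554097  0.015     ]
board [[414, 126], [283, 138], [289, 195], [420, 182]] [[0.7105, -0.2378], [0.687, 0.0555], [0.5609, 0.0449], [0.5844, -0.246]] [0.2942 0.1265 0.2919 0.1263]
tin top [[ 0.51665728 -0.27980838  0.085     ]] chock [[0.53267703 0.10556066 0.042     ]
 [0.54044935 0.06695726 0.042     ]
 [0.47175738 0.04700993 0.042     ]
 [0.46187733 0.08556498 0.042     ]]
```

View pics/crop.png

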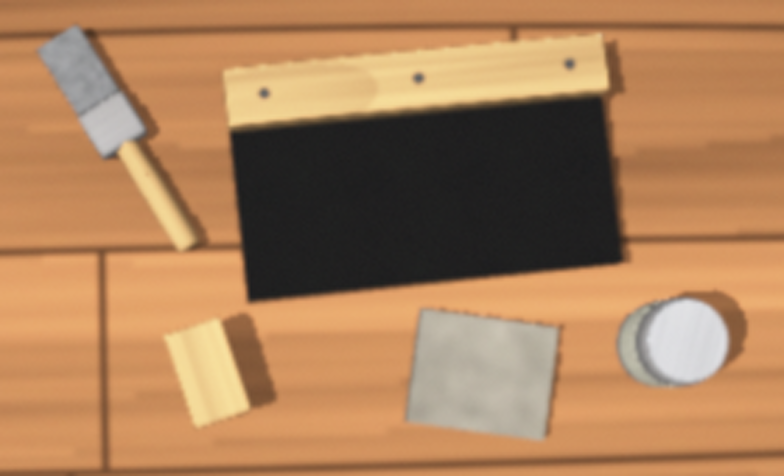

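```bash
python3 -m handwheel '[[0,0,-0.0375,0,0,0,0.5],[0,0,-0.0375,0,0,0,0.5],[0,0,-0.0375,0,0,0,0.5],[0,0,-0.0375,0,0,0,0.5],[0,0,0,-0.032,-0.163,0,0.5],[0,0,0,-0.032,-0.163,0,0.5],[0,0,0,-0.032,-0.163,0,0.5],[0,0,0,-0.032,-0.163,0,0.5]]'
cat > st.py <<'E'
from h import *
from scipy.spatial.transform import Rotation as R
# board frame report
O=np.array([.570,-.1008]);a=.0806
B=np.array([[np.cos(a),np.sin(a)],[-np.sin(a),np.cos(a)]])
def st():
    o=ctrl.get_obs();p=np.array(o["eef_pos"]);r=R.from_quat(np.array(o["eef_rot"])[[1,2,3,0]]).as_matrix()
    print("t",o["time_s"],"w",np.round(p,4),"board mm",np.round(B@(p[:2]-O)*1e3,1),"z",round(p[2]*1e3,1),"ty ang",round(np.degrees(np.arctan2(r[1,1],r[0,1])-a),2),"tz",np.round(r[:,2],3),"F",np.round(o["wrist_force"],1),"op",round(o["opening"],3),"tip",ctrl.tip_extent)
if __name__=="__main__": st()
E
python3 st.py
```

```text
time_s: 0.9
eef_pos: [0.2728, 0.338, 0.2418]
eef_rot: [-0.0, -0.041, 0.999, -0.0]
wrist_force: [1.2, -0.1, 1.7]
opening: 0.501
grasp_force: 0.0
t 0.9 w [0.2728 0.338  0.2418] board mm [-261.   461.3] z 241.8 ty ang 90.05 tz [-0.    -0.001 -1.   ] F [ 1.2 -0.1  1.7] op 0.501 tip 0.011
```

```bash
python3 -m handwheel '[[0,0,0,-0.032,-0.163,0,0.5],[0,0,0,-0.032,-0.163,0,0.5],[0,0,0,-0.032,-0.163,0,0.5],[0,0,0,-0.032,-0.163,0,0.5],[0,0,0,-0.032,-0.163,0,0.5],[0,0,0,-0.032,-0.163,0,0.5],[0,0,0,-0.032,-0.163,0,0.5],[0,0,0,-0.032,-0.163,0,0.5]]' >/dev/null
python3 -m handwheel '[[0,0,0,-0.032,-0.163,0,0.5],[0,0,0,-0.032,-0.163,0,0.5],[0,0,0,0,0,0.16,0.5],[0,0,0,0,0,0.16,0.5],[0,0,0,0,0,0.16,0.5],[0,0,0,0,0,0.12,0.5],[0,0,0,0,0,0,0.5],[0,0,0,0,0,0,0.5]]' >/dev/null
python3 st.py; python3 - <<'E'
from h import *
cv2.imwrite("pics/w1.png",ctrl.camera("wrist"))
E
```

```text
t 2.5 w [ 0.4078 -0.1398  0.0625] board mm [-164.8  -25.8] z 62.5 ty ang 89.99 tz [-0.001  0.001 -1.   ] F [ 0.8 -0.6  0.1] op 0.502 tip 0.011
```

View pics/w1.png

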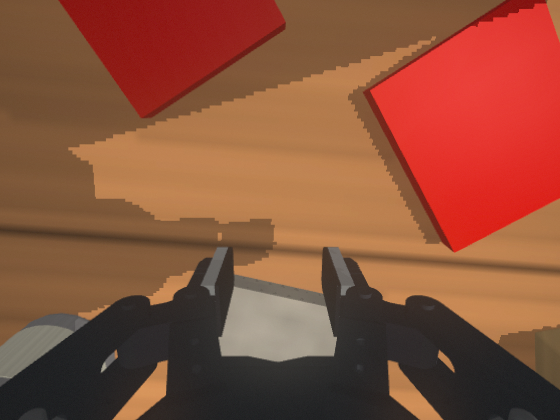

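The wrist picture shows the fingers, at (220,270) and (335,270), over bare bench on the robot's side of the tile's near edge at about (275,285). Both red tiles are clear of them. Next I lower gently to find the bench.

```bash
python3 -m handwheel '[[0,0,0,0,0,0.06,0.5],[0,0,0,0,0,0.06,0.5],[0,0,0,0,0,0.01,0.5],[0,0,0,0,0,0,0.5],[0,0,0,0,0,0,0.5],[0,0,0,0,0,0.005,0.5],[0,0,0,0,0,0,0.5],[0,0,0,0,0,0,0.5]]' >/dev/null;python3 st.py
python3 -m handwheel '[[0,0,0,0,0,0.003,0.5],[0,0,0,0,0,0.003,0.5],[0,0,0,0,0,0.003,0.5],[0,0,0,0,0,0.003,0.5],[0,0,0,0,0,0.003,0.5],[0,0,0,0,0,0,0.5],[0,0,0,0,0,0,0.5],[0,0,0,0,0,0,0.5]]'>/dev/null;python3 st.py
```

```text
t 3.35 w [ 0.4082 -0.1401  0.0221] board mm [-164.4  -26.1] z 22.1 ty ang 89.99 tz [ 0. -0. -1.] F [ 0.6  0.  -0.7] op 0.499 tip 0.011
t 4.15 w [ 0.408  -0.1399  0.0173] board mm [-164.6  -26. ] z 17.3 ty ang 89.99 tz [ 0. -0. -1.] F [-0.3  0.5 -0. ] op 0.495 tip 0.011
```

```bash
python3 -m handwheel '[[0,0,0,0,0,0.003,0.5],[0,0,0,0,0,0.003,0.5],[0,0,0,0,0,0.003,0.5],[0,0,0,0,0,0.003,0.5],[0,0,0,0,0,0,0.5],[0,0,0,0,0,0,0.5],[0,0,0,0,0,0,0.5],[0,0,0,0,0,0,0.5]]'>/dev/null;python3 st.py
python3 -m handwheel '[[0,0,0,0,0,0.003,0.5],[0,0,0,0,0,0.003,0.5],[0,0,0,0,0,0,0.5],[0,0,0,0,0,0,0.5],[0,0,0,0,0,0,0.5],[0,0,0,0,0,0,0.5],[0,0,0,0,0,0,0.5],[0,0,0,0,0,0,0.5]]'>/dev/null;python3 st.py
```

```text
t 4.95 w [ 0.408  -0.1399  0.0137] board mm [-164.6  -26. ] z 13.7 ty ang 89.99 tz [ 0. -0. -1.] F [ 0.3 -0.1  0.4] op 0.499 tip 0.011
t 5.75 w [ 0.408  -0.1399  0.0119] board mm [-164.6  -25.9] z 11.9 ty ang 89.99 tz [ 0. -0. -1.] F [ 0.3  0.9 -0.1] op 0.497 tip 0.011
```

```bash
python3 -m handwheel '[[0,0,0,0,0,0.003,0.5],[0,0,0,0,0,0.003,0.5],[0,0,0,0,0,0,0.5],[0,0,0,0,0,0,0.5],[0,0,0,0,0,0,0.5],[0,0,0,0,0,0,0.5],[0,0,0,0,0,0,0.5],[0,0,0,0,0,0,0.5]]'>/dev/null;python3 st.py
python3 -m handwheel '[[0,0,0,0,0,0.003,0.5],[0,0,0,0,0,0.003,0.5],[0,0,0,0,0,0,0.5],[0,0,0,0,0,0,0.5],[0,0,0,0,0,0,0.5],[0,0,0,0,0,0,0.5],[0,0,0,0,0,0,0.5],[0,0,0,0,0,0,0.5]]'>/dev/null;python3 st.py
```

```text
t 6.55 w [ 0.408  -0.1399  0.0101] board mm [-164.6  -25.9] z 10.1 ty ang 89.99 tz [ 0. -0. -1.] F [ 0.1 -0.7 -0.3] op 0.5 tip 0.011
t 7.35 w [ 0.4081 -0.14    0.0091] board mm [-164.5  -26.1] z 9.1 ty ang 90.0 tz [-0. -0. -1.] F [-5.2  2.5 12.4] op 0.501 tip 0.011
```

```bash
python3 -m handwheel '[[0,0,0,0,0,-0.012,0.5],[0,0,0,-0.03,0,0,0.5],[0,0,0,-0.03,0,0,0.5],[0,0,0,-0.03,0,0,0.5],[0,0,0,-0.03,0,0,0.5],[0,0,0,-0.03,0,0,0.5],[0,0,0,-0.02,0,0,0.5],[0,0,0,0,0,0,0.5]]'>/dev/null;python3 st.py
python3 - <<'E'
from h import *
a=ctrl.camera("scene");b=ctrl.camera("top")
cv2.imwrite("pics/s2.png",np.vstack([cv2.resize(a[130:290,80:330],(500,320)),cv2.resize(b[90:260,270:470],(376,320)) if 0 else cv2.copyMakeBorder(cv2.resize(b[100:260,270:470],(350,280)),0,0,0,150,0)]))
E
```

```text
t 8.15 w [ 0.4598 -0.1358  0.0118] board mm [-112.6  -26. ] z 11.8 ty ang 90.02 tz [ 0.001 -0.    -1.   ] F [-0.3  1.   0.3] op 0.503 tip 0.011
```

View pics/s2.png

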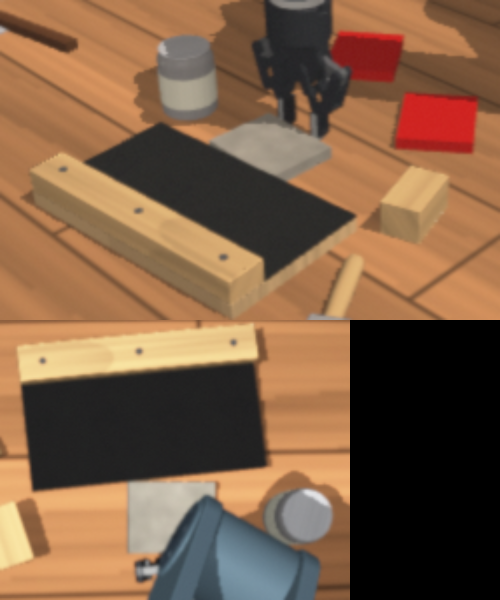

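The tile, at (270,150) in the upper view and (170,515) in the lower, has swung nearly square and sits about 12 mm short of the board. I keep pushing.

```bash
python3 -m handwheel '[[0,0,0,-0.01,0,0,0.5],[0,0,0,-0.01,0,0,0.5],[0,0,0,-0.01,0,0,0.5],[0,0,0,-0.007,0,0,0.5],[0,0,0,0,0,0,0.5],[0,0,0,0,0,0,0.5],[0,0,0,0,0,0,0.5],[0,0,0,0,0,0,0.5]]'>/dev/null;python3 st.py
python3 -m handwheel '[[0,0,0,-0.004,0,0,0.5],[0,0,0,0,0,0,0.5],[0,0,0,-0.004,0,0,0.5],[0,0,0,0,0,0,0.5],[0,0,0,0,0,0,0.5],[0,0,0,0,0,0,0.5],[0,0,0,0,0,0,0.5],[0,0,0,0,0,0,0.5]]'>/dev/null;python3 st.py
```

```text
t 9.05 w [ 0.4691 -0.1354  0.0117] board mm [-103.3  -26.4] z 11.7 ty ang 89.99 tz [-0.001 -0.001 -1.   ] F [-3.9 -3.4 -0.8] op 0.5 tip 0.011
t 9.85 w [ 0.4692 -0.1353  0.0117] board mm [-103.2  -26.3] z 11.7 ty ang 90.03 tz [-0.006 -0.    -1.   ] F [-14.7  -5.6   8. ] op 0.496 tip 0.011
```

```bash
cat > arc.py <<'E'
import numpy as np
th=np.arange(0,101,4);t=np.radians(th)
zc=np.where(th<40,15,15-10*(th-40)/50)
x=-90*np.cos(t)-12.7*np.sin(t)-13.2+4.1*np.cos(t)
z=90*np.sin(t)-12.7*np.cos(t)+zc+9.4-4.1*np.sin(t)
for i in range(len(th)-1): print(th[i+1],"cmd",x[i+1].round(1),z[i+1].round(1),"row x",round(-(x[i+1]-x[i])/300,4),"z",round(-(z[i+1]-z[i])/300,4))
E
python3 arc.py
```

```text
4 cmd -99.8 17.7 row x 0.0023 z -0.0201
8 cmd -100.0 23.8 row x 0.0008 z -0.0202
12 cmd -99.9 29.8 row x -0.0006 z -0.0202
16 cmd -99.3 35.9 row x -0.002 z -0.0201
20 cmd -98.3 41.8 row x -0.0034 z -0.0199
24 cmd -96.8 47.7 row x -0.0047 z -0.0196
28 cmd -95.0 53.5 row x -0.0061 z -0.0193
32 cmd -92.8 59.1 row x -0.0074 z -0.0188
36 cmd -90.2 64.6 row x -0.0087 z -0.0182
40 cmd -87.2 69.9 row x -0.01 z -0.0176
44 cmd -83.8 74.1 row x -0.0112 z -0.0142
48 cmd -80.1 78.1 row x -0.0123 z -0.0133
52 cmd -76.1 81.9 row x -0.0134 z -0.0124
56 cmd -71.8 85.3 row x -0.0144 z -0.0115
60 cmd -67.1 88.4 row x -0.0154 z -0.0104
64 cmd -62.3 91.2 row x -0.0163 z -0.0093
68 cmd -57.2 93.7 row x -0.0171 z -0.0082
72 cmd -51.8 95.8 row x -0.0178 z -0.0069
76 cmd -46.3 97.5 row x -0.0184 z -0.0057
80 cmd -40.6 98.8 row x -0.0189 z -0.0044
84 cmd -34.8 99.7 row x -0.0194 z -0.003
88 cmd -28.9 100.2 row x -0.0197 z -0.0017
92 cmd -22.9 100.3 row x -0.02 z -0.0003
96 cmd -16.9 100.0 row x -0.0201 z 0.0011
100 cmd -10.8 99.2 row x -0.0202 z 0.0025
```

```bash
python3 -m handwheel '[[0,0,0,0,0,-0.02,0.5],[0,0,0,0,0,-0.02,0.5],[0,0,0,0,0,-0.02,0.5],[0,0,0,-0.002,0,-0.02,0.5],[0,0,0,-0.0034,0,-0.02,0.5],[0,0,0,-0.0047,0,-0.0196,0.5],[0,0,0,0,0,0,0.5],[0,0,0,0,0,0,0.5]]'>/dev/null;python3 st.py
python3 - <<'E'
from h import *
a=ctrl.camera("scene")
cv2.imwrite("pics/s3.png",cv2.resize(a[130:260,100:310],(630,390)))
E
```

```text
t 10.65 w [ 0.4734 -0.1344  0.0473] board mm [-99.  -25.7] z 47.3 ty ang 90.01 tz [-0.004  0.001 -1.   ] F [-5.7 -3.   0.2] op 0.501 tip 0.011
```

View pics/s3.png

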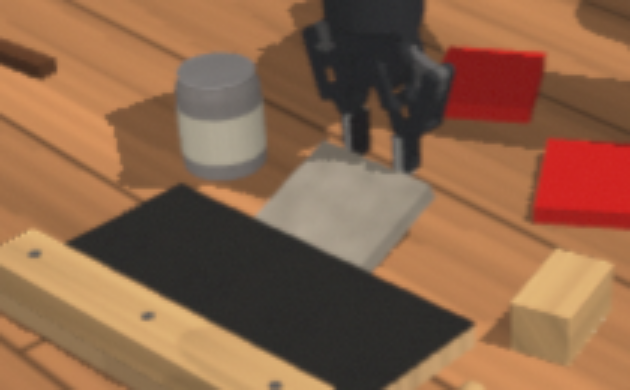

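The tile at (345,205) is tilting up about the board's edge with the fingers holding its near edge, so I continue the arc.

```bash
python3 -m handwheel '[[0,0,0,-0.008,0,-0.0190,0.5],[0,0,0,-0.009,0,-0.0186,0.5],[0,0,0,-0.01,0,-0.018,0.5],[0,0,0,-0.011,0,-0.017,0.5],[0,0,0,-0.0112,0,-0.0150,0.5],[0,0,0,-0.0123,0,-0.0135,0.5],[0,0,0,-0.0134,0,-0.0124,0.5],[0,0,0,-0.0144,0,-0.0115,0.5]]'>/dev/null;python3 st.py
python3 - <<'E'
from h import *
a=ctrl.camera("scene")
cv2.imwrite("pics/s4.png",cv2.resize(a[130:260,100:310],(630,390)))
E
```

```text
t 11.5 w [ 0.5026 -0.1323  0.0857] board mm [-69.7 -26. ] z 85.7 ty ang 89.99 tz [ 0.001 -0.    -1.   ] F [-3.2  0.   1.3] op 0.502 tip 0.011
```

View pics/s4.png

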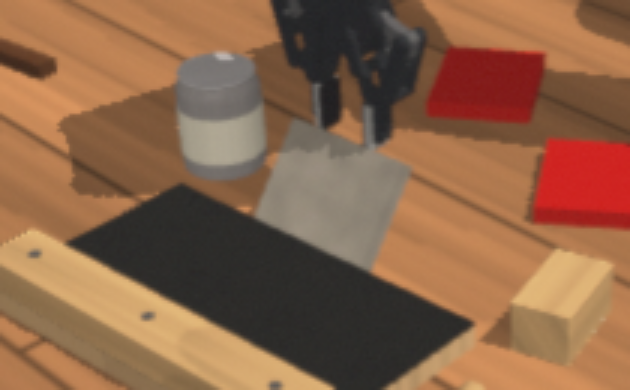

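The tile at (335,195) is at about 55° and still held, so I continue to upright.

```bash
python3 -m handwheel '[[0,0,0,-0.0165,0,-0.0095,0.5],[0,0,0,-0.0170,0,-0.0085,0.5],[0,0,0,-0.0175,0,-0.0075,0.5],[0,0,0,-0.018,0,-0.006,0.5],[0,0,0,-0.0184,0,-0.005,0.5],[0,0,0,-0.0189,0,-0.004,0.5],[0,0,0,-0.0194,0,-0.002,0.5],[0,0,0,-0.0197,0,-0.001,0.5]]'>/dev/null;python3 st.py
python3 - <<'E'
from h import *
a=ctrl.camera("scene")
cv2.imwrite("pics/s5.png",cv2.resize(a[130:260,100:310],(630,390)))
E
```

```text
t 12.35 w [ 0.5471 -0.129   0.0992] board mm [-25.1 -26.3] z 99.2 ty ang 89.98 tz [ 0.003 -0.001 -1.   ] F [-0.6  0.1  5.1] op 0.503 tip 0.011
```

View pics/s5.png

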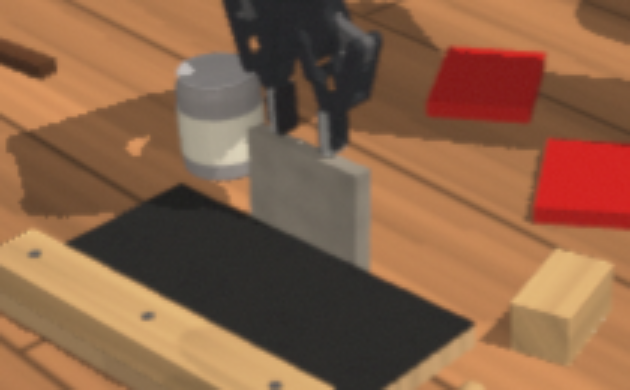

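The tile at (310,195) stands upright against the board, plain back toward it, with the fingers on its top edge. I lift off, go behind it, and push it over.

```bash
python3 -m handwheel '[[0,0,0,0,0,-0.02,0.5],[0,0,0,0,0,-0.02,0.5],[0,0,0,0.06,0,0,0.5],[0,0,0,0.06,0,0,0.5],[0,0,0,0,0,0.06,0.5],[0,0,0,0,0,0.06,0.5],[0,0,0,0,0,0,0.5],[0,0,0,0,0,0,0.5]]'>/dev/null;python3 st.py
python3 - <<'E'
from h import *
a=ctrl.camera("scene")
cv2.imwrite("pics/s6.png",cv2.resize(a[130:260,100:310],(630,390)))
E
```

```text
t 13.2 w [ 0.5095 -0.1317  0.0746] board mm [-62.8 -26. ] z 74.6 ty ang 89.98 tz [-0.  0. -1.] F [-0.2  0.2  1. ] op 0.497 tip 0.011
```

View pics/s6.png

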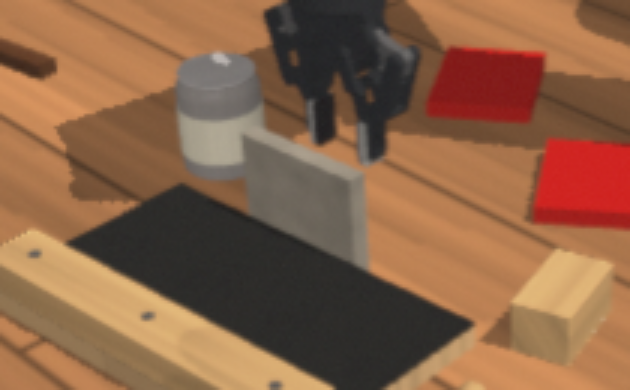

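The tile at (305,195) stands free on edge, leaning on the board, and the fingers are behind it. I push it over.

```bash
python3 -m handwheel '[[0,0,0,-0.04,0,0,0.5],[0,0,0,-0.04,0,0,0.5],[0,0,0,-0.03,0,0,0.5],[0,0,0,-0.03,0,0,0.5],[0,0,0,-0.03,0,0,0.5],[0,0,0,-0.03,0,0,0.5],[0,0,0,-0.03,0,0,0.5],[0,0,0,-0.03,0,0,0.5]]'>/dev/null;python3 st.py
python3 -m handwheel '[[0,0,0,0,0,0,0.5],[0,0,0,0,0,0,0.5],[0,0,0,0,0,0,0.5],[0,0,0,0.06,0,-0.06,0.5],[0,0,0,0.1,0,0,0.5],[0,0,0,0.1,0,0,0.5],[0,0,0,0.1,0,0,0.5],[0,0,0,0,0,0,0.5]]'>/dev/null;python3 st.py
python3 - <<'E'
from h import *
a=ctrl.camera("scene")
cv2.imwrite("pics/s7.png",cv2.resize(a[130:260,100:310],(630,390)))
E
```

```text
t 14.05 w [ 0.5881 -0.1254  0.0742] board mm [ 16.1 -25.9] z 74.2 ty ang 89.99 tz [-0.  0. -1.] F [ 0.4  0.2 -0.1] op 0.501 tip 0.011
t 14.85 w [ 0.4759 -0.1334  0.0915] board mm [-96.4 -24.9] z 91.5 ty ang 89.92 tz [-0.004  0.002 -1.   ] F [ 0.1 -0.6 -0.1] op 0.501 tip 0.011
```

View pics/s7.png

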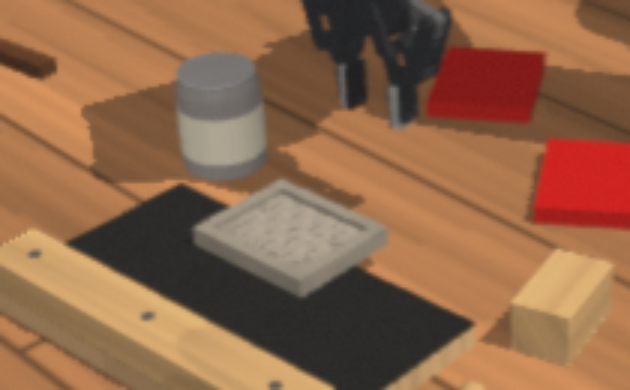

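The tile at (290,238) now lies patterned face up on the board, overhanging the front edge. Next I lower behind it to 4 mm above the rubber and measure its position numerically.

```bash
python3 -m handwheel '[[0,0,0,0,0,0.07,0.5],[0,0,0,0,0,0.07,0.5],[0,0,0,0,0,0.053,0.5],[0,0,0,0,0,0,0.5],[0,0,0,0,0,0,0.5],[0,0,0,0,0,0,0.5],[0,0,0,0,0,0,0.5],[0,0,0,0,0,0,0.5]]'>/dev/null;python3 st.py
cat > tile.py <<'E'
from st import *
def top(n,off,s):
    im=ctrl.camera(n);hsv=cv2.cvtColor(im,cv2.COLOR_BGR2HSV)
    g=((hsv[...,1]<70)&(hsv[...,2]>75)).astype(np.uint8)
    w=O+(B.T@np.array(off)) 
    m=ctrl.camera_model(n);T=np.array(m["cam_to_world"]);p=np.linalg.inv(T)@np.r_[w,.035,1]
    uv,_=cv2.projectPoints(np.array([[p[0],-p[1],-p[2]]]),np.zeros(3),np.zeros(3),np.array(m["camera_matrix"]),np.array(m["dist_coeffs"]))
    u,v=uv.ravel().astype(int);print(n,"seed",u,v,"hsv",hsv[v,u])
    g=cv2.morphologyEx(g,cv2.MORPH_CLOSE,np.ones((3,3)))
    k=blob(g,(u,v));ap=cv2.approxPolyDP(k,4,True).reshape(-1,2)
    W=ray(n,ap,.035);print(ap.tolist(),np.round((W[:,:2]-O)@B.T*1e3,1).tolist(),"area",cv2.contourArea(k))
import sys
for n in("top","scene"): top(n,[float(sys.argv[1]),-.028],0)
E
python3 tile.py 0.025
```

```text
t 15.7 w [ 0.4803 -0.1344  0.0352] board mm [-92.1 -26.3] z 35.2 ty ang 90.0 tz [ 0.001 -0.001 -1.   ] F [-0.1 -0.4 -0.1] op 0.5 tip 0.011
top seed 367 176 hsv [ 20  28 198]
[[339, 166], [342, 207], [372, 205], [392, 187], [455, 225], [435, 317], [423, 326], [426, 334], [418, 346], [437, 314], [458, 205], [445, 196], [417, 205], [390, 186], [387, 162]] [[53.4, 32.2], [-35.6, 35.3], [-37.8, -30.1], [-3.3, -78.2], [-100.0, -210.0], [-295.6, -144.7], [-312.0, -116.1], [-330.5, -121.3], [-354.8, -101.2], [-289.6, -149.8], [-57.0, -221.9], [-34.4, -194.5], [-47.7, -129.1], [-0.7, -74.1], [52.1, -73.5]] area 2703.0
scene seed 187 207 hsv [ 18  44 175]
[[164, 205], [165, 211], [199, 228], [228, 210], [195, 190]] [[51.5, -73.8], [66.5, -53.8], [66.1, 49.2], [-21.7, 48.9], [-36.7, -67.5]] area 1399.5
```

```bash
python3 -m handwheel '[[0,0,0,0,0.017,0.005,0.5],[0,0,0,-0.05,0,0,0.5],[0,0,0,-0.03,0,0,0.5],[0,0,0,-0.03,0,0,0.5],[0,0,0,-0.03,0,0,0.5],[0,0,0,-0.03,0,0,0.5],[0,0,0,-0.03,0,0,0.5],[0,0,0,-0.03,0,0,0.5]]'>/dev/null;python3 st.py
python3 -m handwheel '[[0,0,0,-0.03,0,0,0.5],[0,0,0,-0.03,0,0,0.5],[0,0,0,-0.03,0,0,0.5],[0,0,0,-0.02,0,0,0.5],[0,0,0,-0.01,0,0,0.5],[0,0,0,0,0,0,0.5],[0,0,0,0,0,0,0.5],[0,0,0,0,0,0,0.5]]'>/dev/null;python3 st.py;python3 tile.py 0.09
```

```text
t 16.6 w [ 0.5484 -0.1233  0.0327] board mm [-23.4 -20.7] z 32.7 ty ang 89.99 tz [-0.001  0.    -1.   ] F [-2.   0.4 -0.4] op 0.496 tip 0.011
t 17.4 w [ 0.5841 -0.1207  0.0331] board mm [ 12.4 -21. ] z 33.1 ty ang 89.98 tz [ 0.001 -0.    -1.   ] F [-0.1 -0.6 -0.2] op 0.501 tip 0.011
top seed 364 146 hsv [102  70 142]
[[2, 49], [0, 419], [142, 419], [146, 413], [146, 419], [271, 419], [279, 410], [281, 419], [559, 419], [559, 114], [549, 77], [559, 73], [559, 36], [360, 28], [161, 34], [155, 24], [78, 29], [73, 41]] [[425.6, 797.1], [-457.4, 884.0], [-460.6, 521.2], [-447.0, 510.1], [-461.0, 512.0], [-481.2, 234.4], [-462.3, 214.9], [-483.4, 212.7], [-587.7, -438.2], [129.5, -502.0], [219.7, -492.0], [228.8, -521.7], [322.4, -543.0], [361.6, -51.4], [395.7, 397.2], [422.2, 409.9], [439.3, 595.5], [411.2, 608.4]] area 215984.0
scene seed 164 219 hsv [ 18  46 177]
[[209, 218], [200, 212], [199, 202], [196, 211], [184, 206], [181, 194], [180, 203], [172, 201], [142, 221], [181, 241], [208, 224]] [[26.5, 39.0], [21.9, 7.6], [-5.6, -23.2], [24.5, -1.9], [26.8, -36.8], [-4.2, -79.3], [23.7, -52.7], [29.1, -72.7], [122.9, -62.0], [120.7, 53.8], [44.0, 53.2]] area 1568.0
```

```bash
python3 -m handwheel '[[0,0,0,-0.02,0,0,0.5],[0,0,0,-0.02,0,0,0.5],[0,0,0,-0.01,0,0,0.5],[0,0,0,0,0,0,0.5],[0,0,0,0,0,0,0.5],[0,0,0,0,0,0,0.5],[0,0,0,0,0,0,0.5],[0,0,0,0,0,0,0.5]]'>/dev/null;python3 st.py
python3 -m handwheel '[[0,0,0,-0.006,0,0,0.5],[0,0,0,-0.006,0,0,0.5],[0,0,0,0,0,0,0.5],[0,0,0,0,0,0,0.5],[0,0,0,0,0,0,0.5],[0,0,0,0,0,0,0.5],[0,0,0,0,0,0,0.5],[0,0,0,0,0,0,0.5]]'>/dev/null;python3 st.py
```

```text
t 18.3 w [ 0.5989 -0.1194  0.033 ] board mm [ 27.4 -20.9] z 33.0 ty ang 89.99 tz [ 0. -0. -1.] F [ 0.1 -0.3  0.2] op 0.498 tip 0.011
t 19.1 w [ 0.6024 -0.1191  0.0329] board mm [ 30.8 -20.9] z 32.9 ty ang 89.99 tz [-0.  0. -1.] F [-3.7 -0.4  2.7] op 0.502 tip 0.011
```

```bash
python3 -m handwheel '[[0,0,0,-0.006,0,0,0.5],[0,0,0,-0.006,0,0,0.5],[0,0,0,0,0,0,0.5],[0,0,0,0,0,0,0.5],[0,0,0,0,0,0,0.5],[0,0,0,0,0,0,0.5],[0,0,0,0,0,0,0.5],[0,0,0,0,0,0,0.5]]'>/dev/null;python3 st.py
python3 -m handwheel '[[0,0,0,-0.006,0,0,0.5],[0,0,0,0,0,0,0.5],[0,0,0,0,0,0,0.5],[0,0,0,0,0,0,0.5],[0,0,0,0,0,0,0.5],[0,0,0,0,0,0,0.5],[0,0,0,0,0,0,0.5],[0,0,0,0,0,0,0.5]]'>/dev/null;python3 st.py
```

```text
t 19.9 w [ 0.6034 -0.1191  0.0328] board mm [ 31.8 -20.9] z 32.8 ty ang 90.01 tz [-0.006  0.    -1.   ] F [-14.6  -2.1  11. ] op 0.499 tip 0.011
t 20.7 w [ 0.6035 -0.119   0.0328] board mm [ 31.9 -20.9] z 32.8 ty ang 90.03 tz [-0.01  0.   -1.  ] F [-22.6  -2.4  18.1] op 0.502 tip 0.011
```

Contact came exactly where the geometry predicted, at TCP x = 31.8 mm. To make sure the edge seats squarely against the batten, I back off, shut the jaws, and press once at the middle.

```bash
python3 -m handwheel '[[0,0,0,0.03,0,0,0.5],[0,0,0,0.05,0,0,0.5],[0,0,0,0,0,-0.02,0],[0,0,0,0,0,0,0],[0,0,0,0,0,0,0],[0,0,0,0,0,0,0],[0,0,0,0,0,0,0],[0,0,0,0,0,0,0]]'>/dev/null;python3 st.py
python3 -m handwheel '[[0,0,0,-0.03,0,0,0],[0,0,0,-0.025,0,0,0],[0,0,0,-0.01,0,0,0],[0,0,0,-0.01,0,0,0],[0,0,0,-0.007,0,0,0],[0,0,0,0,0,0,0],[0,0,0,0,0,0,0],[0,0,0,0,0,0,0]]'>/dev/null;python3 st.py
```

```text
t 21.5 w [ 0.5841 -0.1206  0.0388] board mm [ 12.5 -20.8] z 38.8 ty ang 90.0 tz [ 0.  0. -1.] F [-0.7 -0.3  0.1] op -0.003 tip 0.011
t 22.3 w [ 0.6038 -0.1192  0.0388] board mm [ 32.2 -21.1] z 38.8 ty ang 90.04 tz [-0.012  0.    -1.   ] F [-22.1  -4.6  17.8] op 0.0 tip 0.011
```

```bash
python3 -m handwheel '[[0,0,0,0.03,0,0,0],[0,0,0,0.06,0,0,0],[0,0,0,0.1,0,-0.1,0],[0,0,0,0.1,0,-0.16,0],[0,0,0,0.05,0.1,-0.16,0],[0,0,0,0,0.16,-0.1,0],[0,0,0,0,0.16,0,0],[0,0,0,0,0.16,0,0]]'>/dev/null
python3 -m handwheel '[[0,0,0,0,0.16,0,0],[0,0,0,0,0.16,0,0],[0,0,0,0,0.16,0,0],[0,0,0,0,0,0,0],[0,0,0,0,0,0,0],[0,0,0,0,0,0,0],[0,0,0,0,0,0,0],[0,0,0,0,0,0,0]]'>/dev/null;python3 st.py
python3 - <<'E'
from h import *
im=ctrl.camera("top");cv2.imwrite("pics/end.png",im);old=cv2.imread("pics/top.png")
hsv=cv2.cvtColor(im,cv2.COLOR_BGR2HSV)
g=((hsv[...,1]<70)&(hsv[...,2]>80)).astype(np.uint8)
k=blob(g,(364,146));ap=cv2.approxPolyDP(k,5,True).reshape(-1,2)
from st import O,B
W=ray("top",ap,.035);print(ap.tolist(),np.round((W[:,:2]-O)@B.T*1e3,1).tolist())
for c in(347,364,381): print(c,im[124:142,c].max(1))
# bystanders unmoved
for nm,(x,y,w,h) in dict(tin=(415,190,50,45),chock=(255,200,38,45),brush=(210,95,65,88)).items():
  print(nm,cv2.absdiff(im,old)[y:y+h,x:x+w].mean())
E
```

```text
t 23.9 w [0.4881 0.1794 0.1788] board mm [-59.  285.9] z 178.8 ty ang 89.86 tz [ 0. -0. -1.] F [-0.3  0.5 -0.1] op -0.0 tip 0.011
[[384, 127], [333, 131], [337, 170], [387, 166]] [[129.7, -76.2], [131.1, 36.8], [45.2, 37.5], [43.4, -72.5]]
347 [248 249 247 240 207 185 191 192 183 169 179 191 196 198 200 202 204 207]
364 [247 241 216 181 188 194 190 179 173 184 191 190 184 190 198 202 200 199]
381 [231 180 170 187 192 192 192 190 191 191 191 192 191 191 189 189 189 187]
tin 7.926814814814815
chock 17.796881091617934
brush 7.680944055944056
```

```bash
python3 - <<'E'
from h import *
im=ctrl.camera("scene");old=cv2.imread("pics/scene.png")
for nm,(x,y,w,h) in dict(tin=(155,145,38,46),chock=(268,212,40,38),brush=(218,258,48,78)).items():
  t=old[y:y+h,x:x+w];r=cv2.matchTemplate(im[y-12:y+h+12,x-12:x+w+12],t,cv2.TM_CCOEFF_NORMED);_,v,_,p=cv2.minMaxLoc(r);print(nm,v,p[0]-12,p[1]-12)
ctrl.hand_in()
E
```

```text
tin 0.999644935131073 0 0
chock 0.5103101134300232 0 0
brush 0.9993402361869812 0 0
the job is handed in; nothing more can be done
```

The tile was flipped over the board's front edge with pushes only, now lies patterned face up against the stop batten with no gap visible from above, and the job is handed in at about 24 s; the tin and brush checked as unmoved, while the chock's match was weak (0.51, best at zero shift), which I put down to the arm or its shadow over it.

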